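# Load the framed glass plate into the plate reader

### The job

Take the framed glass plate off its leaning easel and stand it upright in the slot of the plate reader's pulled-out carriage, bottomed and centred along the slot. Then push the carriage fully home so that the plate stands inside the hood, let go, and leave the petri dishes, the beaker and the dropper bottle where they are.

Things in the scene. Friction and masses are not known exactly. Their poses are not given: they have to be found in the camera images.
- plate: Loose clear pane in a flat grey frame, 70 mm wide (own y), 110 high (own z), 6 thick (own x), about 80 g. Origin: middle of its bottom edge. At the start it leans on the easel, own z 0.4 rad off vertical, its top towards the robot, bottom edge 30 mm above the bench. Only its lower 62 mm are backed by the easel (robot's side), the lowest 6 mm by a lip (other side); the rest is free on both faces.
- easel: Fixed aluminium easel, base 110 x 80 x 8 mm. Origin on the bench under the plate's bottom edge; own z up; the plate leans along own -x.
- reader: Fixed white plate reader, base 300 x 124 mm. Origin on the bench; own x points along the carriage's travel, into the hood. The hood spans own x 90 to 160 mm, is 124 mm wide and 164 mm high, closed at its back, with an opening 104 mm wide and 152 mm high facing own -x.
- carriage_slot (a point): Centre of the slot's floor on the carriage, 24 mm above the bench; axes as the reader's. The slot runs along own y (jaws 84 mm long, open at both ends), is 8 mm wide along x and 24 mm deep, then flares to about 13 mm at 54 mm above the bench. The jaws are 32 mm over all along x.
- carriage_handle (a point): Grip point on the black bar handle at the near end of the carriage, 54 mm above the bench, 110 mm from the slot along own -x. The bar stands upright from the carriage's deck (24 mm above the bench) up to 64 mm, 14 mm thick along own x, 46 mm wide along own y.
- carriage (a joint): Carriage travel in m along the reader's own x: 0 fully out, 0.120 fully home against its stop (slot then inside the hood). Slides with about 2 N of friction.
- petri_stack: Stack of clear petri dishes, 62 mm across, 49 mm high, loose; origin at the centre of its underside. Bystander.
- beaker: Clear glass beaker, 67 x 75 mm, 87 mm high, loose; origin at the centre of its underside. Bystander.
- dropper: Small white dropper bottle, 29 mm across, 70 mm high, loose; origin at the centre of its underside. Bystander.
There are look-alikes about, which are no part of the job. What is meant by the plate is not turquoise, and is the larger of those in its own colour.

How it is judged:
By the outcome, as a careful person would: the job done as asked, in the order asked, and still so for the second after the job is handed in, with the robot touching nothing.
It also fails if it takes over 46 s, if anything falls off the work surface, if the arm or the gripper's body presses on something with over 40 N, if the wrist force passes 120 N, or if a joint passes its speed limit or range.

### The arm

A 6-joint arm with a two-finger parallel gripper is mounted at the origin on a cart in front of the work surface, level with it; the furniture and walls round the work are solid. World frame = base frame: x ahead of the robot, y to its left, z up, the work surface at z = 0. Lengths are in m, angles in rad, forces in N, time in s.
With the tool pointing down it reaches from about 0.35 to 1 m from the base axis. Payload 7.1 kg.
Tool frame: the origin (TCP) lies between the finger pads; the fingertips stand 22 mm ahead of it and the grasp point (between the pads) lies 3 mm ahead of it; x points along the fingers, y is the direction in which the jaws open and shut, and the axes are right-handed (so a half turn about x gives the same grasp; the last joint's range is limited). The gripper opens to 85 mm and grips with 20 to 120 N. Pads are 22 mm wide; open, the fingers measure 114 mm over their backs; the gripper's body (76 mm by 85 mm) begins 54 mm behind the grasp point. The pads swing forward as they close: fully open they stand 13 mm farther back than shut.
Start: joints at [-0.019, 0.423, 1.63, -0, 1.089, -0.019], TCP at [0.625, 0, 0.253] pointing down, gripper open.
Joint ranges: [-3, 3], [-0.9, 2.11], [0.09, 2.58], [-1.31, 4.45], [0.11, 2.69], [-2.54, 2.54]. Speed limits (rad/s): [2.39, 2.39, 3.01, 3.14, 3.14, 3.14].

### API

Orientations are given as a rotation vector (axis times angle).
In Python, from rig import manip gives the robot as it stands. The module is installed in compiled form; this text tells all that it offers. Calls block until the motion is done:
- manip.move_to(position, orientation): joint-space move of the TCP to a pose.
- manip.servo_line(position, orientation=None, rate=0.15): straight line of the TCP; orientation=None keeps the orientation; rate is the mean speed in m/s.
- manip.set_joints(angles): joint-space move.
- manip.command_gripper(opening, f_grip=None): finger opening in m; f_grip is the grip in N (None keeps the last); returns when the fingers have stopped.
- manip.hold(seconds).
- manip.solve_ik(position, orientation): joint angles nearest the present ones, or None.
- manip.camera(name): name is "scene" or "side" or "wrist"; returns a dict with "image" (480x640x3 uint8, red, green, blue), "fx", "fy", "cx", "cy" (pixels), "k1" (the pictures are not rectified: a ray, as slopes to the right and down, at radius r is drawn at 1 + k1 r^2 times it, then the intrinsics apply), "cam_to_world" (4x4, takes a point from camera to world coordinates); the wrist camera has in their place "mount" (4x4, takes a point from camera to tool coordinates, whose origin is the TCP and whose axes are the tool frame's). Camera axes: x right, y down, z forward; pixel columns grow to the right and rows downward; lengths in m; the calibration is good to about 2 mm. A picture is of the moment at which its call begins: read the wrist's pose just before it. There is no depth.
A pose or a line that the arm cannot do raises manip.IKError and nothing moves.
- manip.sign_off(): hands the job in, once; it reports no verdict.
Readings, each from a call of its own:
- manip.get_time(): time.
- manip.get_joint_positions(): joint angles.
- manip.get_joint_vel(): joint speeds.
- manip.get_tau(): joint torques, N m.
- manip.get_position(): TCP position.
- manip.get_ee_rot(): TCP orientation.
- manip.get_contact_force(): force on the tool from outside, world axes, zero at the start.
- manip.get_torque(): the same for the moment, N m.
- manip.get_width(): finger opening in m.
Only numpy, scipy, OpenCV 4.12 (cv2) and the standard library are available. Lean on these libraries where they do the work, as an engineer would, in place of code of your own. Each camera call takes 0.05 s, during which the arm holds its last target. There are 200 camera calls.

## Working session

There is one attempt and no reset: what is moved stays moved. The work goes in short steps, each a Python script; the robot and the scene stay as the last script left them, time stands still between calls to the robot, and variables do not carry over. Pictures are saved under pics/ and viewed, about 8 in all and at most 12, crops included, and the job is handed in when it is done.

```bash
mkdir -p pics
cat > h.py <<'E'
from rig import manip
import numpy as np, cv2, pickle
from scipy.spatial.transform import Rotation as R
def shot(name, fn):
    p=np.array(manip.get_position()); r=np.array(manip.get_ee_rot())
    c=manip.camera(name)
    if name=="wrist":
        T=np.eye(4); T[:3,:3]=R.from_rotvec(r).as_matrix() if r.size==3 else r; T[:3,3]=p
        c["cam_to_world"]=T@c["mount"]
    cv2.imwrite(f"pics/{fn}.png",c["image"][:,:,::-1]); pickle.dump(c,open(f"pics/{fn}.pkl","wb")); return c
def load(fn): return pickle.load(open(f"pics/{fn}.pkl","rb"))
def cal(c): return np.array([[c["fx"],0,c["cx"]],[0,c["fy"],c["cy"]],[0,0,1]]),np.array([c["k1"],0,0,0,0.])
def ray(c,uv):
    K,d=cal(c); q=cv2.undistortPoints(np.array([[uv]],float),K,d)[0,0]
    T=np.array(c["cam_to_world"]); return T[:3,3],T[:3,:3]@np.array([q[0],q[1],1])
def onz(c,uv,z):
    o,v=ray(c,uv); return o+v*(z-o[2])/v[2]
def proj(c,P):
    K,d=cal(c); T=np.linalg.inv(np.array(c["cam_to_world"])); P=np.atleast_2d(P).astype(float)
    Q=P@T[:3,:3].T+T[:3,3]; return cv2.projectPoints(Q,np.zeros(3),np.zeros(3),K,d)[0][:,0]
def tri(obs):
    A=np.zeros((3,3));b=np.zeros(3)
    for c,uv in obs:
        o,v=ray(c,uv); v=v/np.linalg.norm(v); M=np.eye(3)-np.outer(v,v); A+=M;b+=M@o
    return np.linalg.solve(A,b)
E
python3 - <<'E'
from h import *
for n in("scene","side"):
    c=shot(n,n+"0"); print(n,c["fx"],c["k1"],np.round(c["cam_to_world"],3).tolist())
print(manip.get_ee_rot(),manip.get_time(),np.round(shot("wrist","wrist0")["mount"],3).tolist())
E
```

```text
scene 485.5133892013919 0.0366086052569542 [[0.874, -0.344, 0.342, 0.193], [-0.485, -0.611, 0.625, -0.793], [-0.006, -0.713, -0.701, 0.817], [0.0, 0.0, 0.0, 1.0]]
side 555.887160185338 -0.12840843712386396 [[0.882, -0.253, 0.398, 0.055], [-0.471, -0.514, 0.717, -1.025], [0.023, -0.819, -0.573, 0.786], [0.0, 0.0, 0.0, 1.0]]
[ 1.20858309  1.21021268 -1.21016557] 0.1 [[-0.001, -0.322, 0.947, -0.12], [1.0, -0.0, 0.001, 0.001], [-0.0, 0.947, 0.322, -0.081], [0.0, 0.0, 0.0, 1.0]]
```

View pics/scene0.png

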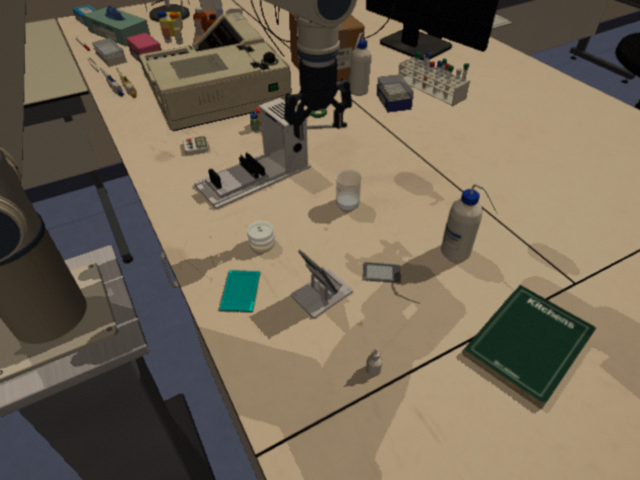

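View pics/side0.png

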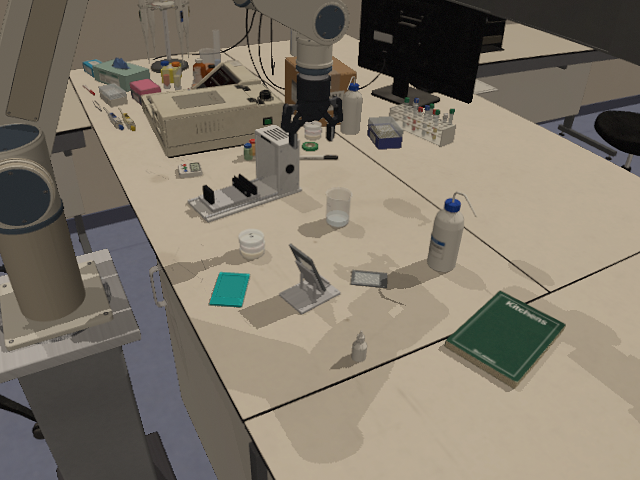

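The scene picture shows the plate on its easel near (320,275), the flat turquoise plate at (240,290), a small grey one lying at (382,272) and the reader at (195–308,100–204). The petri dishes are at (261,237), the beaker at (348,190) and the dropper at (374,363).

Run:
```python
from h import *
s=load("scene0");d=load("side0")
for n,uv,uv2 in [("easel base L",(292,294),(280,294)),("easel base near",(316,314),(303,309)),("base R",(351,291),(340,292)),("rd nearleft",(196,183),(188,203)),("rd near",(210,204),(201,217)),("rd far",(308,166),(300,187)),("petri",(262,245),(252,254)),("beaker",(347,206),(338,223)),("dropper",(374,373),(359,359))]:
    print(n,onz(s,uv,0).round(3),onz(d,uv2,0).round(3))
a=cv2.resize(s["image"][235:325,270:370],None,fx=4,fy=4,interpolation=cv2.INTER_CUBIC)
b=cv2.resize(d["image"][235:325,265:365],None,fx=4,fy=4,interpolation=cv2.INTER_CUBIC)
e=cv2.resize(s["image"][120:210,190:315],None,fx=3.2,fy=2.6667,interpolation=cv2.INTER_CUBIC)
f=cv2.resize(d["image"][130:220,180:305],None,fx=3.2,fy=2.6667,interpolation=cv2.INTER_CUBIC)
cv2.imwrite("pics/crop1.png",np.vstack([np.hstack([a,b]),np.hstack([e,f])])[:,:,::-1])
```

```text
easel base L [ 0.455 -0.187  0.   ] [ 0.452 -0.186 -0.   ]
easel base near [ 0.475 -0.258  0.   ] [ 0.474 -0.252  0.   ]
base R [ 0.57  -0.241  0.   ] [ 0.573 -0.239  0.   ]
rd nearleft [0.401 0.283 0.   ] [0.392 0.273 0.   ]
rd near [0.404 0.182 0.   ] [0.401 0.188 0.   ]
rd far [0.702 0.203 0.   ] [0.709 0.217 0.   ]
petri [ 0.46 -0.02  0.  ] [ 0.456 -0.023  0.   ]
beaker [0.708 0.002 0.   ] [0.711 0.004 0.   ]
dropper [ 0.505 -0.429  0.   ] [ 0.504 -0.427  0.   ]
```

View pics/crop1.png

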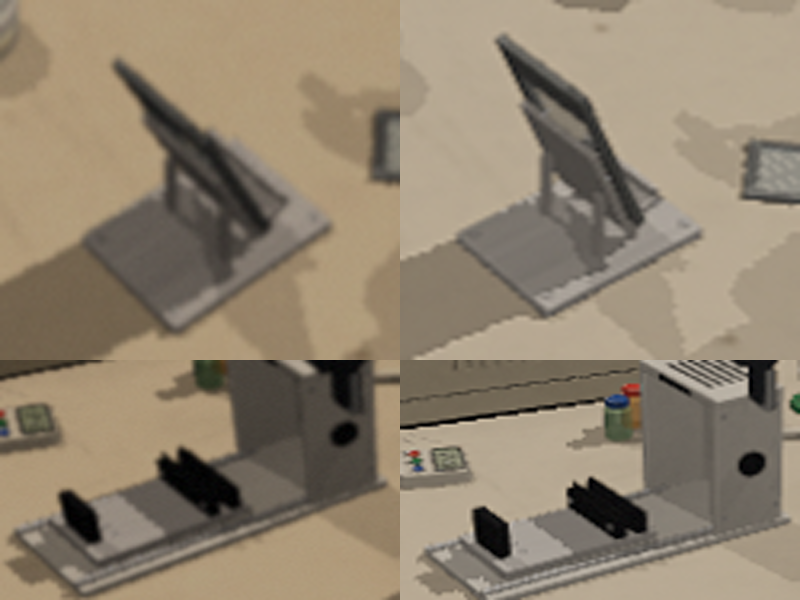

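The crops show the plate's top edge running from about scene (299,251) to (322,268). The reader's black handle and jaws are clear too. Next I'll take close wrist views of the carriage and the plate.

Run:
```python
from h import *
o=manip.get_ee_rot()
manip.move_to([0.50,0.20,0.30],o); shot("wrist","w_rd")
manip.move_to([0.51,-0.20,0.28],o); shot("wrist","w_es")
print(manip.get_time(), manip.get_contact_force())
```

```text
2.6833 [-0.25210252  0.2768426   0.17239699]
```

View pics/w_rd.png

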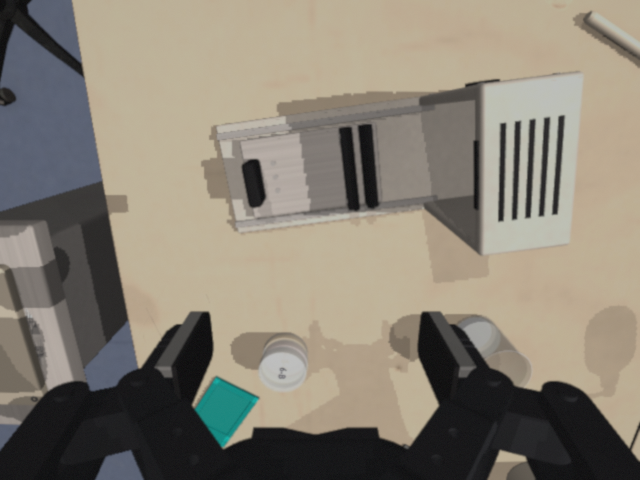

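View pics/w_es.png

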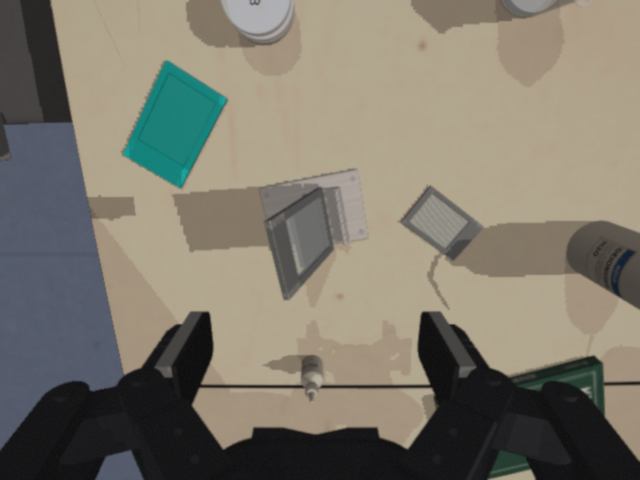

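The reader view shows the handle top at (254,183), the jaws at (349,168) and (368,166), and the hood top corners at (482,83), (581,73), (568,243) and (484,253). The easel view shows the plate's top edge from (268,222) to (287,298), and its lower end at (320,190) and (333,247). I'll enlarge both.

Run:
```python
from h import *
s=load("w_rd")["image"];d=load("w_es")["image"]
a=cv2.resize(s[110:240,210:450],(800,433),interpolation=cv2.INTER_CUBIC)
cv2.imwrite("pics/c_rd.png",a[:,:,::-1])
b=cv2.resize(d[160:305,250:380],None,fx=4,fy=4,interpolation=cv2.INTER_CUBIC)
cv2.imwrite("pics/c_es.png",b[:,:,::-1])
```

```text
(no output)
```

View pics/c_rd.png

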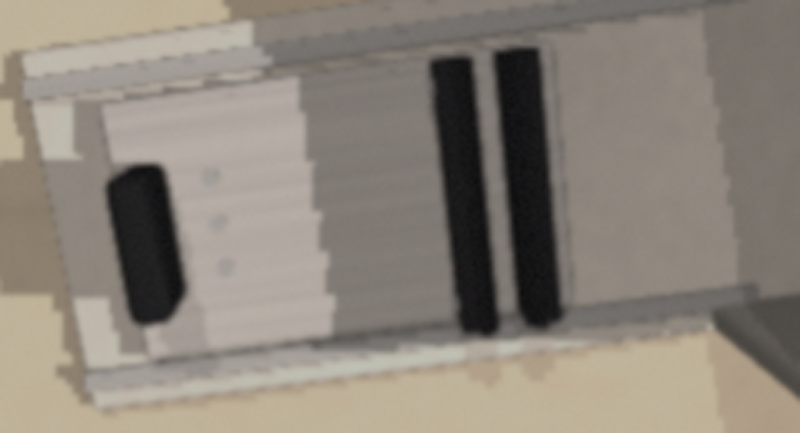

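View pics/c_es.png

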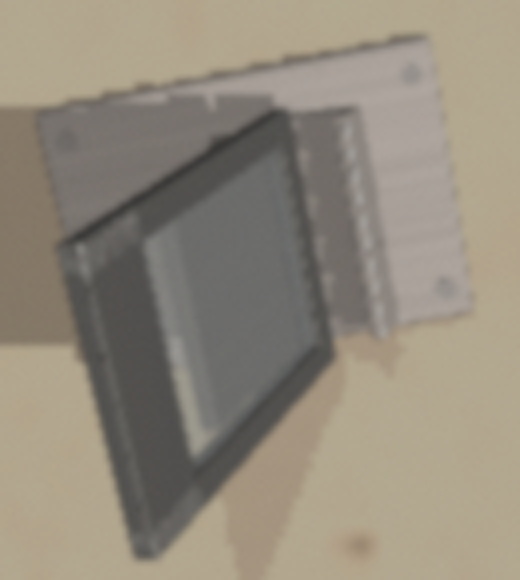

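```bash
cat > fit.py <<'E'
from h import *
from scipy.optimize import least_squares
w=load("w_rd");e=load("w_es");s=load("scene0");d=load("side0")
cr=lambda u,v:(210+u/3.3333,110+v/3.3333)
ce=lambda u,v:(250+u/4,160+v/4)
def Tz(x,y,yaw,P): return np.array(P)@R.from_euler('z',yaw).as_matrix().T+[x,y,0]
# reader: params x,y,yaw(reader), slot offset
def rres(p,f=False):
    x,y,a,so=p
    L=[((so-.016,.042,.054),cr(432,62)),((so+.016,.042,.054),cr(540,48)),((so+.016,-.042,.054),cr(560,320)),((so-.016,-.042,.054),cr(462,330)),
       ((so-.117,.019,.064),cr(107,185)),((so-.117,-.019,.064),cr(131,318)),
       ((.09,.062,.164),(482,83)),((.16,.062,.164),(581,73)),((.16,-.062,.164),(568,243)),((.09,-.062,.164),(484,253))]
    r=proj(w,Tz(x,y,a,[l[0] for l in L]))-[l[1] for l in L]
    return r if f else r.ravel()
q=least_squares(rres,[.52,.22,.1,.0],loss='soft_l1'); print("reader",q.x.round(4)); print(rres(q.x,1).round(1).tolist())
x,y,a,so=q.x; print("slot",Tz(x,y,a,[[so,0,.024],[so-.11,0,.054]]).round(4))
def pl(x,y,a,P): return np.array(P)@(R.from_euler('z',a)*R.from_euler('y',-.4)).as_matrix().T+[x,y,.03]
def eres(p,f=False):
    x,y,a,bx=p
    r=[]
    L=[((-.003,.035,.11),ce(62,243)),((-.003,-.035,.11),ce(140,555)),((.003,.035,.11),ce(88,255)),((.003,-.035,.11),ce(160,545)),((.003,.035,.006),ce(287,110)),((.003,-.035,.006),ce(332,352))]
    r.append(proj(e,pl(x,y,a,[l[0] for l in L]))-[l[1] for l in L])
    B=[((bx-.055,.04,.008),ce(38,112)),((bx+.055,.04,.008),ce(430,37)),((bx+.055,-.04,.008),ce(472,312))]
    r.append(proj(e,Tz(x,y,a,[l[0] for l in B]))-[l[1] for l in B])
    P=[(0,.035,.11),(.003,-.035,.11),(.003,-.035,.004)]
    r.append(proj(s,pl(x,y,a,P))-[(299.3,250.5),(322,268.8),(336.3,292)])
    r.append(proj(d,pl(x,y,a,P))-[(290,244.5),(312.5,259.5),(324.3,290.5)])
    r=np.vstack(r); return r if f else r.ravel()
q=least_squares(eres,[.53,-.215,.15,-.02],loss='soft_l1'); print("easel",q.x.round(4)); print(eres(q.x,1).round(1).tolist())
E
python3 fit.py
```

```text
reader [0.529  0.2304 0.1337 0.0179]
[[0.2, -1.0], [0.7, -1.3], [1.6, 1.3], [0.3, 2.3], [-2.3, 1.4], [-2.0, -0.6], [-1.7, -0.4], [4.7, -3.8], [2.3, 2.5], [-4.9, 4.1]]
slot [[0.5468 0.2328 0.024 ]
 [0.4378 0.2181 0.054 ]]
easel [ 0.5235 -0.2176  0.1886 -0.013 ]
[[-0.9, -1.8], [-1.0, 0.0], [-0.7, -5.3], [0.4, 2.8], [-0.4, -1.2], [0.2, 2.3], [-1.1, 0.8], [0.6, 0.5], [0.7, 1.2], [-0.4, -0.9], [0.9, 0.1], [2.0, -1.2], [0.7, -1.3], [0.9, -1.0], [2.9, -1.9]]
```

```bash
cat > fit2.py <<'E'
import re
src=open('fit.py').read().split("def pl(")[0]
src=src.replace(",\n       ((.09,.062,.164),(482,83)),((.16,.062,.164),(581,73)),((.16,-.062,.164),(568,243)),((.09,-.062,.164),(484,253))]","]").replace("x,y,a,so=p\n","x,y,a,so=p; so=.0179\n",1)
exec(src)
E
python3 fit2.py
python3 - <<'E'
from h import *
x,y,a=.5235,-.2176,.1886
Rp=(R.from_euler('z',a)*R.from_euler('y',-.4)).as_matrix()
Rt=np.column_stack([-Rp[:,2],Rp[:,0],-Rp[:,1]]); rv=R.from_matrix(Rt).as_rotvec()
P=lambda z: np.array([x,y,.03])+Rp[:,2]*z
manip.command_gripper(0.05,40)
manip.move_to(P(.19),rv)
manip.servo_line(P(.095),rv,rate=.12)
print("at",manip.get_position(),manip.get_contact_force())
shot("wrist","w_pre"); print(manip.get_time())
E
```

```text
reader [0.529  0.2305 0.1348 0.    ]
[[0.1, -1.1], [0.7, -1.5], [1.6, 1.2], [0.3, 2.2], [-2.3, 1.4], [-2.0, -0.6]]
slot [[0.529  0.2305 0.024 ]
 [0.42   0.2157 0.054 ]]
at [ 0.48739468 -0.22454374  0.11778794] [ 0.22474261  0.9043065  -0.2279687 ]
4.975
```

View pics/w_pre.png

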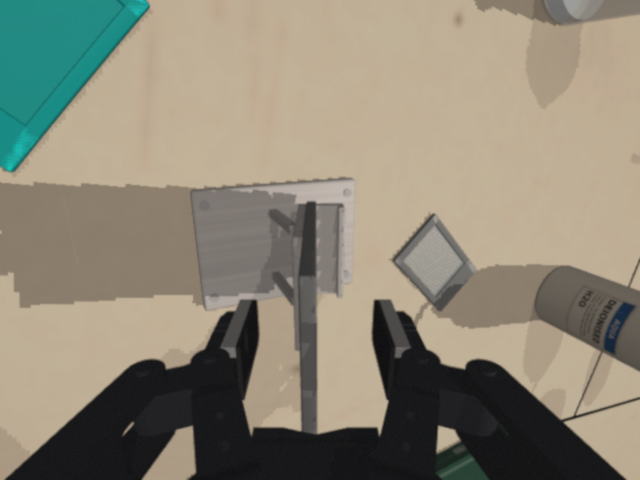

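The plate's edge sits at column 308 between the fingers at 258 and 373, so it is centred well enough to grip, and nothing is touching. I'll grip it, lift it and carry it above the slot.

Run:
```python
from h import *
x,y,a=.5235,-.2176,.1886
Rp=(R.from_euler('z',a)*R.from_euler('y',-.4)).as_matrix()
Rt=np.column_stack([-Rp[:,2],Rp[:,0],-Rp[:,1]]); rv=R.from_matrix(Rt).as_rotvec()
P=lambda z: np.array([x,y,.03])+Rp[:,2]*z
manip.command_gripper(0.0,40); print("w",manip.get_width(),manip.get_contact_force())
manip.servo_line(P(.155),rv,rate=.1)
manip.servo_line([0.45,-.22,.28],rv,rate=.2); print("w",manip.get_width())
Rs=R.from_euler('z',.134).as_matrix()
rs=R.from_matrix(np.column_stack([-Rs[:,2],Rs[:,0],-Rs[:,1]])).as_rotvec()
manip.move_to([.5468,.2328,.27],rs)
manip.servo_line([.5468,.2328,.195],rs,rate=.1)
print(manip.get_width(),manip.get_position(),manip.get_contact_force(),manip.get_time())
shot("wrist","w_held"); shot("side","s_held"); c=shot("scene","c_held")
```

```text
w 0.005591383864207412 [-3.51621776 -0.14268698  7.22519576]
w 0.005234497232684726
0.0052677920384223845 [0.54725885 0.232915   0.19557261] [ 0.7097096  -0.06339644 -0.90911405] 9.475
```

View pics/w_held.png

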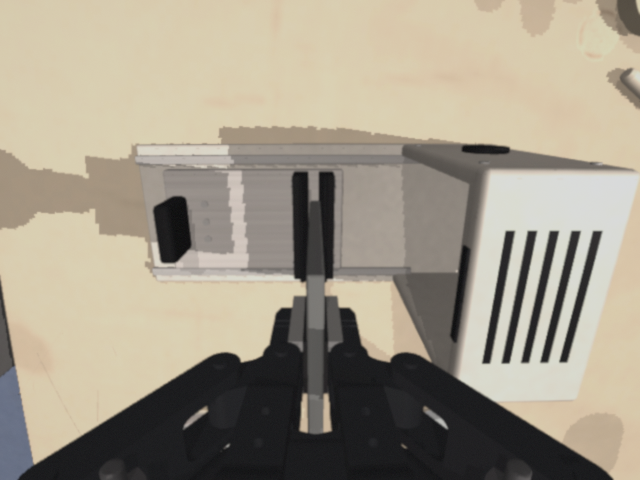

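The plate hangs straight above the slot gap (column 314), square to the jaws and clear of the hood. I'll take one enlarged crop with the predicted outlines drawn on it to check the alignment along and across the slot.

Run:
```python
from h import *
c=load("w_held"); p=np.array([0.54725885,0.232915,0.19557261])
def box(o,yaw,hx,hy,zs): return np.array([np.array(o)+R.from_euler('z',yaw).apply([sx*hx,sy*hy,0])+[0,0,z] for z in zs for sx,sy in((-1,1),(1,1),(1,-1),(-1,-1))])
J=proj(c,box([.5468,.2328,0],.134,.016,.042,[.054])); 
B=proj(c,box([p[0],p[1],p[2]-.095],.134,.003,.035,[0,.11]))
print(J.round(1).tolist());print(B.round(1).tolist())
k=5; im=cv2.resize(c["image"][155:300,270:360],None,fx=4,fy=4,interpolation=cv2.INTER_CUBIC)
for q,col in((J,(255,0,0)),(B,(0,255,0))):
    for u,v in q: cv2.circle(im,(int((u-270+.5)*4),int((v-155+.5)*4)),3,col,1)
im2=cv2.resize(c["image"][180:325,270:360],None,fx=4,fy=4,interpolation=cv2.INTER_CUBIC)
im2=cv2.resize(c["image"][250:445,270:360],None,fx=3,fy=3,interpolation=cv2.INTER_CUBIC)[:580]
for u,v in B: cv2.circle(im2,(int((u-270+.5)*3),int((v-250+.5)*3)),3,(0,255,0),1)
H=np.zeros((585,640,3),np.uint8);H[:580,:360]=im;H[:580,365:635]=im2
cv2.imwrite("pics/c_held.png",H[:,:,::-1])
```

```text
[[290.9, 175.8], [335.3, 175.8], [333.4, 282.1], [293.1, 282.1]]
[[308.7, 199.0], [318.6, 199.0], [318.3, 302.4], [309.3, 302.4], [303.7, 272.7], [322.7, 272.7], [321.3, 440.7], [305.6, 440.7]]
```

View pics/c_held.png

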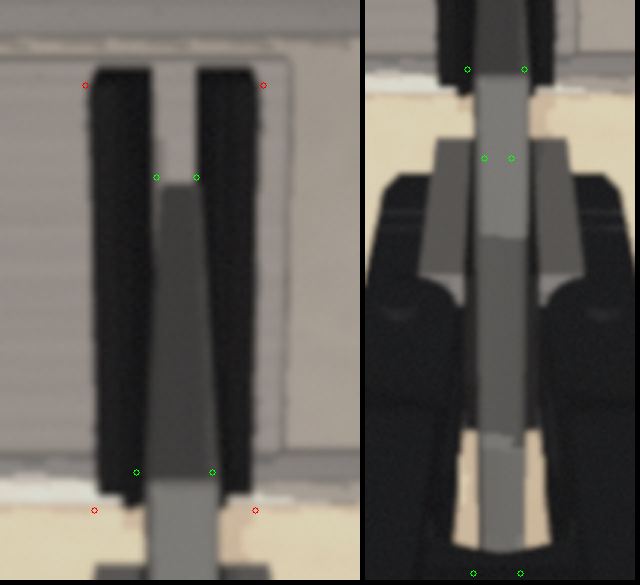

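The jaws lie about 4 px further to +y than predicted, and the plate 2 px further to −y and 0.6 mm to +x. I'll shift about 4 mm along the slot and −0.6 mm across, then descend to just above the jaws and compare again at nearly equal depth.

Run:
```python
from h import *
t=np.array([.5468,.2328,0])+R.from_euler('z',.134).apply([-.0008,.004,0]); print(t)
manip.servo_line([t[0],t[1],.195],rate=.05)
manip.servo_line([t[0],t[1],.157],rate=.05)
manip.hold(.3)
p=np.array(manip.get_position());print(p,manip.get_contact_force(),manip.get_time())
c=shot("wrist","w_low")
def box(o,yaw,hx,hy,zs): return np.array([np.array(o)+R.from_euler('z',yaw).apply([sx*hx,sy*hy,0])+[0,0,z] for z in zs for sx,sy in((-1,1),(1,1),(1,-1),(-1,-1))])
J=proj(c,box([t[0],t[1],0],.134,.016,.042,[.054])); B=proj(c,box([p[0],p[1],p[2]-.095],.134,.003,.035,[0,.11]))
print(J.round(1).tolist());print(B.round(1).tolist())
im=cv2.resize(c["image"][150:300,255:375],None,fx=4,fy=4,interpolation=cv2.INTER_CUBIC)
for q,col in((J,(255,0,0)),(B,(0,255,0))):
    for u,v in q: cv2.circle(im,(int((u-255+.5)*4),int((v-150+.5)*4)),3,col,1)
cv2.imwrite("pics/c_low.png",im[:,:,::-1])
```

```text
[0.54547277 0.23665726 0.        ]
[0.54558384 0.23673091 0.15726944] [ 0.27530479 -1.1317144  -0.48777061] 11.0833
[[287.8, 185.1], [339.4, 185.1], [336.8, 305.7], [290.7, 305.7]]
[[308.8, 199.0], [318.7, 199.0], [318.4, 302.4], [309.4, 302.4], [303.7, 272.7], [322.6, 272.7], [321.3, 440.7], [305.6, 440.7]]
```

View pics/c_low.png

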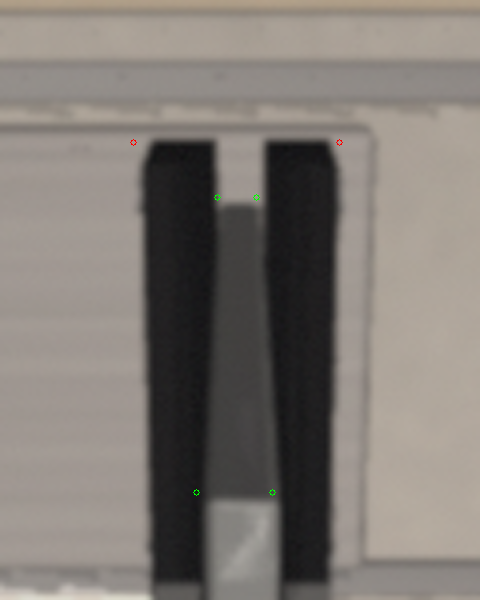

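The plate now sits in the middle of the slot gap, between columns 216 and 265 of the crop. It is about 1.2 mm to −y of centre, so I'll shift +1.1 mm and descend while watching the force.

Run:
```python
from h import *
t=np.array([.54547277,.23665726,0])+R.from_euler('z',.134).apply([.0001,.0011,0])
manip.servo_line([t[0],t[1],.157],rate=.03)
f0=np.array(manip.get_contact_force())
for z in list(np.arange(.152,.124,-.005))+list(np.arange(.124,.110,-.001)):
    manip.servo_line([t[0],t[1],z],rate=.04)
    f=np.array(manip.get_contact_force())-f0
    print(round(z,4),manip.get_position().round(4)[2],f.round(1),round(manip.get_width(),4))
    if f[2]>6 or abs(f[:2]).max()>8: break
print(manip.get_position(),manip.get_time())
shot("wrist","w_in");shot("side","s_in")
```

```text
0.152 0.1515 [-0.2 -2.1  0.2] 0.0056
0.147 0.1466 [ 0.  -0.2  0.9] 0.0056
0.142 0.1416 [-0.9  0.4 -0.4] 0.0057
0.137 0.1366 [-0.9 -1.3  0.6] 0.0054
0.132 0.1317 [-0.3 -0.   0.1] 0.0057
0.127 0.1266 [-0.7 -0.7  0.2] 0.0055
0.124 0.1238 [-0.7  0.5  0.4] 0.0055
0.123 0.123 [-1.3 -0.   0.3] 0.0055
0.122 0.122 [-0.2 -0.2  0.8] 0.0053
0.121 0.1209 [-2.1 -0.1  0.3] 0.006
0.12 0.1199 [-0.6 -0.1  0.2] 0.0058
0.119 0.1189 [-0.7 -0.6 -0.2] 0.0054
0.118 0.1186 [-0.8  0.5  6.4] 0.0055
[0.54581979 0.23794814 0.11860802] 14.7833
```

The plate bottomed at TCP z 0.1186, against 0.119 expected. Next I'll release it, grip the handle and push the carriage home.

Run:
```python
from h import *
t=np.array([.54582,.23795,0]); ex=R.from_euler('z',.134).apply([1,0,0])
manip.command_gripper(0.03); print(manip.get_width(),manip.get_contact_force())
manip.servo_line([t[0],t[1],.235],rate=.15)
h=t-.110*ex
manip.servo_line([h[0],h[1],.18],rate=.2)
shot("wrist","w_hd")
manip.command_gripper(0.045)
f0=np.array(manip.get_contact_force())
manip.servo_line([h[0],h[1],.057],rate=.12); print("down",np.array(manip.get_contact_force())-f0)
manip.command_gripper(0.0,40); print("w",manip.get_width(),np.array(manip.get_contact_force())-f0)
for d in [.03,.06,.09,.105,.112,.115,.118,.120,.122,.124,.126]:
    g=h+d*ex; manip.servo_line([g[0],g[1],.057],rate=.06)
    f=np.array(manip.get_contact_force())-f0
    print(d,round((manip.get_position()-h)@ex,4),round(f@ex,1),f.round(1),round(manip.get_width(),4))
    if f@ex<-12: break
print(manip.get_time()); shot("side","s_push")
```

```text
0.030305228756382294 [0.14484211 0.56815717 0.69291514]
down [ 0.60517765  0.02712001 -1.4493787 ]
w 0.013390104659701712 [-0.22452507 -0.21218414  6.20786327]
0.03 0.0311 3.2 [ 3.4 -1.5  5.1] 0.0136
0.06 0.061 2.6 [ 2.7 -0.6  5.4] 0.013
0.09 0.091 3.1 [ 3.2 -0.4  5.3] 0.0131
0.105 0.1021 -11.5 [-11.4  -1.4  18. ] 0.0136
0.112 0.1023 -34.9 [-35.3   0.5  38.2] 0.0133
21.4583
```

The carriage stopped hard after 0.102 m. My reader fit put the slot at own x = 0.018 at the start, so the travel there is about 0.120, which is the home stop. I'll ease off, let go, back away and check.

Run:
```python
from h import *
t=np.array([.54582,.23795,0]); ex=R.from_euler('z',.134).apply([1,0,0]); h=t-.110*ex
g=h+.1025*ex; manip.servo_line([g[0],g[1],.057],rate=.03)
print(manip.get_contact_force())
manip.command_gripper(.04); print(manip.get_contact_force())
manip.servo_line([g[0],g[1],.17],rate=.12)
u=h-.0*ex
manip.servo_line([u[0],u[1],.26],rate=.2)
w=shot("wrist","w_end"); s=shot("side","s_end"); c=shot("scene","c_end")
print(manip.get_time())
up=lambda im,k:cv2.resize(im,None,fx=k,fy=k,interpolation=cv2.INTER_CUBIC)
a=up(s["image"][115:225,180:310],3); b=up(c["image"][90:210,190:320],3)[:330]
H=np.zeros((570,800,3),np.uint8); H[:330,:390]=a; H[:330,395:785]=b
x=cv2.resize(w["image"],(320,240)); H[330:570,:320]=x
H[330:570,325:645]=cv2.resize(c["image"],(320,240))
cv2.imwrite("pics/end.png",H[:,:,::-1])
```

```text
[-2.76965114 -0.2193419   9.60638843]
[ 0.16405538 -0.57844782  0.86536025]
24.425
```

View pics/end.png

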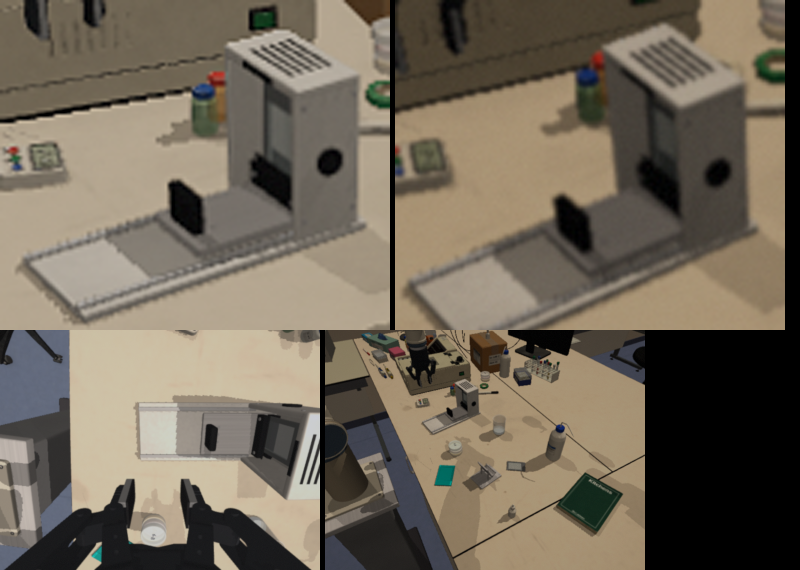

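The plate stands inside the hood and the bystanders look unmoved. The stop was reached at 0.102 m of travel instead of 0.120, so I'll test it independently. With the fingers shut, behind the bar and further from the hood, I'll push again to see whether the carriage still moves.

Run:
```python
from h import *
t=np.array([.54582,.23795,0]); ex=R.from_euler('z',.134).apply([1,0,0]); h=t-.110*ex
manip.command_gripper(0.0)
b=lambda d,z:[*(h+(.102+d)*ex)[:2],z]
manip.servo_line(b(-.05,.15),rate=.2)
manip.servo_line(b(-.05,.057),rate=.15)
f0=np.array(manip.get_contact_force())
for d in np.arange(-.045,.012,.002):
    manip.servo_line(b(d,.057),rate=.05)
    f=np.array(manip.get_contact_force())-f0
    if abs(f@ex)>1.5: print(round(d,4),round((manip.get_position()-h)@ex-.102,4),round(f@ex,1),f.round(1))
    if f@ex<-14: break
print(manip.get_time())
shot("side","s_push2")
```

```text
-0.019 -0.0208 -7.1 [-7.1 -0.1  3.7]
-0.017 -0.0207 -13.0 [-13.1   0.1   8.9]
-0.015 -0.0206 -18.9 [-19.1   0.1  14.1]
30.4167
```

The bar stops rigidly at the same place: 19 N against about 2 N of friction, with the hand 21 mm further back. That is the end stop, so I'll back off and hand the job in.

Run:
```python
from h import *
t=np.array([.54582,.23795,0]); ex=R.from_euler('z',.134).apply([1,0,0]); h=t-.110*ex
b=lambda d,z:[*(h+(.102+d)*ex)[:2],z]
manip.servo_line(b(-.05,.057),rate=.1)
manip.servo_line(b(-.05,.25),rate=.2)
manip.hold(.5)
c=shot("side","s_fin"); a=load("s_end")["image"].astype(int); d=abs(c["image"].astype(int)-a).sum(2)
print("hood/handle diff",d[125:225,225:310].max(),(d[125:225,225:310]>60).sum())
o=load("side0")["image"].astype(int); d=abs(c["image"].astype(int)-o).sum(2)
for n,(x,y) in dict(petri=(252,245),beaker=(338,208),dropper=(359,348)).items(): print(n,np.median(d[y-18:y+18,x-16:x+16]),(d[y-18:y+18,x-16:x+16]>90).sum())
print(manip.get_contact_force(),manip.get_time())
manip.sign_off()
```

```text
hood/handle diff 155 27
petri 9.0 0
beaker 8.0 0
dropper 41.0 0
[ 0.50159234  0.16847215 -0.40208445] 32.6333
the job is handed in; nothing more can be done
```

The plate now stands in the reader's slot with the carriage pushed home inside the hood. I let go, backed the arm clear and handed the job in at 32.6 s.

- **Placing:** The plate touched the slot floor at TCP z 0.1186 m, against 0.119 expected. I centred it along the slot to about 1 mm from wrist pictures. I had no later close look at its centring.
- **Carriage:** It stopped hard after 0.102 m, not the full 0.120 m. My fit of the reader puts the slot about 18 mm inward at the start, which would make up the difference. A rougher check from the reader's base corners gave only 7–12 mm. A second push from behind the bar, with the hand further from the hood, met the same stop rigidly at 19 N. I take that as the end stop, but could not read the travel directly.
- **Force:** During the first push the wrist force reached about 52 N (35 along, 38 up), through the grip on the handle.
- **Final checks:** The picture after release shows the plate in the hood. After the second push I compared pictures only by pixel differences:
  - The petri dishes, beaker and dropper had not shifted, though the dropper's area was a little different in brightness.
  - 27 pixels around the hood and handle differed. I put that down to the arm's shadow but did not look.
  - The arm was touching nothing.

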